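# Put the stapler away in the stationery chest

### The job

Put the red stapler away in the stationery chest: raise the lid and lock its folding stay straight, past dead centre, so that the lid stands propped with your hand off the chest. With the lid propped like that, set the stapler down, not dropped, on its base in the front bay, lying along it; then break the stay's knee while the lid is still up, and lower the lid fully shut without letting it slam. Leave the other things on the desk where they are.

Things in the scene. Friction and masses are not known exactly. Their poses are not given: they have to be found in the camera images.
- chest: Dark wooden stationery chest, fixed to the desk, 220 deep (x) x 280 wide (y) x 90 high without its lid, walls and floor 12 thick. Origin: centre of its underside; its front, with lock plate and lid knob, faces its own -x. The rear bay holds paper. A strip inside the right wall, chest y -128 to -93, belongs to the folding stay.
- front_bay (a point): Middle of the floor of the chest's front bay, for the stapler (chest x=-38, y=20.5, z=12): 120 (x) by 215 (y) inside, floor 12 above the chest's underside, walled to 90 in front and on the left, by partitions to 57 behind and to 52 on the right.
- lid_hinge (a point): Middle of the lid's hinge line, at the chest's top rear edge (chest x=110, y=0, z=90); the line runs along the chest's y.
- lid (a joint): Lid angle, rad: 0 shut, 1.35 where the stay is dead straight, which is as far as it goes. Plate 226 x 288 x 12 lying on the rim, about 0.42 kg, its front edge 226 from the hinge line. Friction in hinge and stay holds the lid where it is left above about 1.05 rad; lower down it may fall shut when let go. Shut, it takes about 3 N at the knob to lift.
- lid_knob (a point): Centre of the 26 mm brass ball knob on the middle of the lid's front edge, 28 off it on a 10 mm stem: 254 from the hinge line, 6.5 above the lid's underside. It sticks out forward when the lid is shut, almost straight up when open. Taken from above with the fingers closing along the chest's y, the ball turns between the pads as the lid swings.
- knee (a joint): Angle at the knee of the folding stay, rad: 0 folded (lid shut, knee towards the front), 2.91 dead straight, 3.05 at the hard stop past centre; locked from 2.96 up, and then the lid stands at 1.345 and cannot go down. With the lid at 1.2 rad and the stay not locked it reads about 2.1.
- stay_knee (a point): Centre of the knee of the brass stay: a barrel 20 in diameter, 20 long along the chest's y. Straight, it is 38 above the rim under the leaning lid: reach it tilted from the front. About 5 N pushes it back and down, square to the stay, through straight to a hard stop, the lid rising with it. Pinched along y and pulled forward and up as hard, it breaks and the lid sinks with it.
- stay_pivot (a point): Pivot of the stay's lower bar on the chest (chest x=-2, y=-112, z=60). The knee moves on an arc about it; both bars are 78.1 from pivot to pivot, 11 wide, together 9 thick. The upper bar pivots on the lid, 112 from the hinge line, 12 below the lid's underside. The whole stay lies in the plane chest y=-112.
- stapler: Red and black desk stapler, 150 long (x), 36 wide (y), 54 high, about 0.32 kg, standing on its base. Origin: centre of its underside. The red top arm, 34 wide, spans z 32 to 54; steel magazine, 24 wide, below it.
- tape_dispenser: Black tape dispenser, 145 x 60 x 94 high, 0.9 kg, loose, beside the stapler. Origin: centre of its underside. To be left alone.
- pen_pot: Blue pot with pens, 78 in diameter, 95 high (pens to 170), loose. Origin: centre of its underside. To be left alone.
Mind the look-alikes: they are no part of the job. What is shaped like the stapler but pink or white is not meant.

How it is judged (in metres and radians):
On the way, in this order (a step that is already met when the one before it is completed fails the run):
1. the lid is raised and propped on its stay, locked straight past dead centre, with the hand off the chest (value of joint lid above 1.3 rad and value of joint knee above 2.96 rad and contact force between each of the fingers, the arm and chest below 0.2 N), for 0.3 s.
2. with the lid still propped, the stapler stands released on its base in the front bay (value of joint lid above 1.3 rad and value of joint knee above 2.96 rad and x of stapler in the frame of chest between -0.09 and 0.012 m and y of stapler in the frame of chest between -0.04 and 0.08 m and z of stapler in the frame of chest below 0.019 m and angle between stapler's own z axis and vertical below 0.12 rad and angle between the x axis of stapler and the y axis of chest, either way round below 0.4 rad and contact force between the fingers and stapler below 0.2 N and linear speed of stapler below 0.02 m/s), for 0.2 s.
3. the stay's knee is broken while the lid is still up (value of joint knee below 2.5 rad and value of joint lid above 0.9 rad), for 0.2 s.
At the end, for the whole second after the job is handed in: The lid is fully shut (within 0.03 rad) with the stay folded inside; the stapler rests on the floor of the front bay, upright within 0.12 rad, along the bay within 0.4 rad; the hand is off the chest (value of joint lid below 0.03 rad and linear speed of stapler below 0.02 m/s and x of stapler in the frame of chest between -0.09 and 0.012 m and y of stapler in the frame of chest between -0.04 and 0.08 m and z of stapler in the frame of chest below 0.019 m and angle between stapler's own z axis and vertical below 0.12 rad and angle between the x axis of stapler and the y axis of chest, either way round below 0.4 rad and contact force between each of the fingers, the arm and chest below 0.2 N); the robot touches nothing.
It fails at once if the lid slams (near shut and falling faster than 2 rad/s) (value of joint lid below 0.2 rad and velocity of joint lid below -2 rad/s).
It fails at once if the stapler is dropped into the chest (faster than 0.7 m/s below the rim) (z of stapler in the frame of chest below 0.09 m and horizontal distance between stapler and chest below 0.12 m and linear speed of stapler above 0.7 m/s).
It fails at once if the tape dispenser is shifted by more than 30 mm (distance of tape_dispenser from where it was at the start of the episode above 0.03 m).
It fails at once if the pen pot is shifted by more than 30 mm (distance of pen_pot from where it was at the start of the episode above 0.03 m).
It also fails if it takes over 72 s, if anything falls off the work surface, if the arm or the gripper's body presses on something with over 40 N, if the wrist force passes 120 N, or if a joint passes its speed limit or range.

### The arm

A 6-joint arm with a two-finger parallel gripper is mounted at the origin on the work surface. World frame = base frame: x ahead of the robot, y to its left, z up, the work surface at z = 0. Lengths are in m, angles in degrees, forces in N, time in s.
With the tool pointing down it reaches from about 0.3 to 0.875 m from the base axis. Payload 6.4 kg.
Tool frame: the origin (TCP) lies on the centre line of the jaws, within the pads' length; the fingertips stand 11 mm ahead of it and the grasp point (between the pads) lies 8 mm behind it (env.tip_reach is the distance from the TCP to the fingertips, in m); z points along the fingers, y is the line along which they close (so a half turn about z gives the same grasp; the last joint's range is limited). The gripper opens to 85 mm and grips with 20 to 120 N. Pads are 22 mm wide; open, the fingers measure 114 mm over their backs; the gripper's body (76 mm by 85 mm) begins 54 mm behind the grasp point. The pads swing forward as they close: fully open they stand 13 mm farther back than shut.
Start: joints at [51.893, 10.359, 92.074, -0, 77.567, -11.82], TCP at [0.255, 0.516, 0.242] pointing down, gripper open.
Joint ranges: [-171.53, 171.53], [-51.25, 118.39], [17.06, 147.69], [-65.23, 245.23], [0, 150.52], [-178.68, 178.68]. Speed limits (degrees/s): [147.25, 147.25, 172.46, 180, 180, 180].

### API

Orientations are given as [roll, pitch, yaw] about the fixed x, y, z axes, in that order (R = Rz(yaw) Ry(pitch) Rx(roll)).
In Python, from rig import readout, viewer, env gives the robot as it stands.
- The arm moves only by the tool servo_tool, never from a script. Its argument "commands" is one flat list of numbers, 7 for each row, row after row: the turn, a rotation vector about the tool's x, y, z in rad, then the shift along the tool's x, y, z in m, then the opening, from 0 (shut) to 1 (fully open). In form: [ax, ay, az, dx, dy, dz, hand, ax, ay, az, dx, dy, dz, hand, ...]. A call has 1 to 12 rows; each row is the pose to reach, as a shift and turn from the pose commanded when the call began, along the tool's axes at that moment; what a row does not reach only later rows make up. A row lasts 1/12 s, in which the tool goes at most 41.7 mm and 7.16 degrees, less where a joint would pass 70% of its speed; a pose out of reach is approached as far as the arm can. A call with a gripper value outside its range is refused whole. The fingers move at their own pace and stop on an object; the grip force is fixed at half the most. Time passes only in rows, so rows that repeat a pose let the fingers close. It gives the time, the measured TCP pose, the force, the opening and the grip force at its end, in the units of the state.
- readout.get_obs(): the state, without advancing time (a new reading comes with each control period).
- viewer.capture(name): name is "side" or "top" or "wrist"; returns (picture, depth): 400x640x3 uint8, red, green, blue; 400x640 float32, m along the optical axis (not along the pixel's ray), 0 where there is no reading.
- viewer.calibration(name): a dict with "intrinsics" (3x3 intrinsics, pixels), "T" (4x4, takes a point from camera to world coordinates). Camera axes: x right, y up, looking along -z (the intrinsics and any distortion apply to the point x, -y, -z); pixel columns grow to the right and rows downward; lengths in m; the calibration is good to about 2 mm. A picture is of the moment at which its call begins: read the wrist's pose just before it. calibration takes no time and is no camera call; for the wrist camera it gives the pose at the moment of the call.
- env.finish_job(): hands the job in; it is judged then, once.
The state is a dict: "clock": time; "joint_positions": joint angles; "joint_vel": joint speeds; "tau": joint torques, N m; "tool_pos": TCP position; "ee_rot": TCP orientation; "force": force on the tool from outside, world axes, zero at the start; "ft_torque": the same for the moment, N m; "grip_width": opening from 0.0 (shut) to 1.0 (fully open); "grasp_force": force on a finger pad.
Only numpy, scipy, OpenCV 4.12 (cv2) and the standard library are available. Lean on these libraries where they do the work, as an engineer would, in place of code of your own. Each camera call takes 0.05 s, during which the arm holds its last target. There are 200 camera calls.

## Working session

There is one attempt and no reset: what is moved stays moved. The work goes in short steps, Python scripts to look and compute and a tool call to move; the robot and the scene stay as the last step left them, time stands still between calls to the robot, and variables do not carry over. Pictures are saved under pics/ and viewed, at most 12 in all, crops included, and the job is handed in when it is done.

Besides the shell and the picture viewer there is one more tool, called after "Call:" as a command line: name --argument value ..., lists and objects as JSON in quotes. servo_tool: Moves the arm, as the interface text tells. Its arguments: {"type":"object","properties":{"commands":{"type":"array"}},"required":["commands"]}

```bash
ls; mkdir -p pics; python3 - <<'E'
from rig import readout, viewer, env
import cv2,numpy as np
o=readout.get_obs();print(o)
for n in("side","top"):
    p,d=viewer.capture(n);cv2.imwrite(f"pics/{n}0.png",p[:,:,::-1]);np.savez(f"{n}0.npz",p=p,d=d,K=viewer.calibration(n)["intrinsics"],T=viewer.calibration(n)["T"])
    print(n,viewer.calibration(n))
E
```

```text
pics
{'clock': 0.0, 'joint_positions': array([ 5.18922066e+01,  1.04026349e+01,  9.21311876e+01, -8.59940852e-04,
        7.75661870e+01, -1.18173960e+01]), 'joint_vel': array([-0.02374777,  0.09573152,  0.03663823, -0.04442579,  0.0767685 ,
        0.04260283]), 'tau': array([-2.99887950e-03, -4.44877982e+01, -3.51329684e+01, -6.48012738e-04,
        9.47565684e-03, -1.50923131e-05]), 'tool_pos': array([0.25431312, 0.515119  , 0.2413808 ]), 'ee_rot': array([-1.79901938e+02, -1.96596110e-02,  1.53709772e+02]), 'force': array([-0.7249677 ,  0.02591633, -0.97184419]), 'ft_torque': array([ 0.04082769, -0.00764814, -0.03211622]), 'grasp_force': 0.0, 'grip_width': 1.0024324184048725}
side {'intrinsics': array([[374.8834763 ,   0.        , 321.82417656],
       [  0.        , 374.8834763 , 201.22740381],
       [  0.        ,   0.        ,   1.        ]]), 'T': array([[ 0.98642405,  0.09606021, -0.13319168,  0.28342055],
       [-0.16402115,  0.5366099 , -0.82773599, -1.26314446],
       [-0.00804052,  0.83834495,  0.54508082,  0.82187373],
       [ 0.        ,  0.        ,  0.        ,  1.        ]])}
top {'intrinsics': array([[511.65067806,   0.        , 322.14823208],
       [  0.        , 511.65067806, 200.41123841],
       [  0.        ,   0.        ,   1.        ]]), 'T': array([[ 0.02418006,  0.99717751, -0.07107974,  0.34512246],
       [-0.9995071 ,  0.02553802,  0.01825838, -0.10648822],
       [ 0.02002208,  0.07060322,  0.99730352,  1.6743274 ],
       [ 0.        ,  0.        ,  0.        ,  1.        ]])}
```

View pics/side0.png

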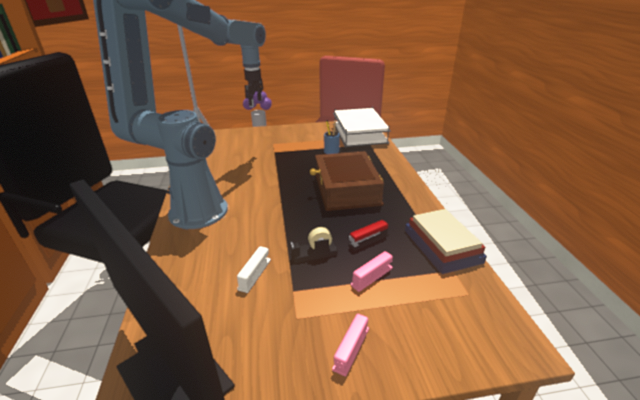

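View pics/top0.png

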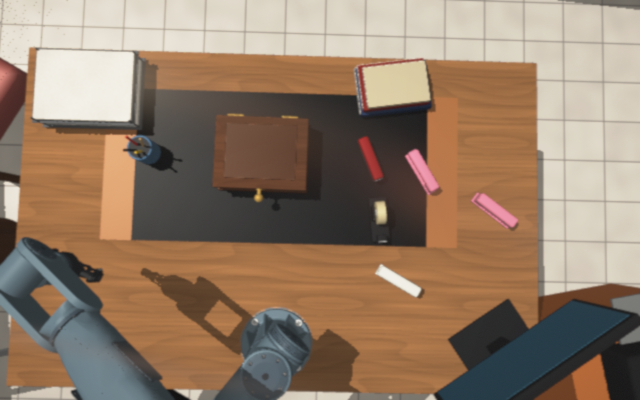

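The top view shows the shut chest with corners near (217,115), (309,118), (306,191) and (213,188). The knob is at (258,196), the red stapler runs (362,138)–(381,180), the tape dispenser is at (381,220) and the pot at (142,150).

```bash
cat > h.py <<'E'
import numpy as np,cv2
def cloud(p,d,K,T):
    v,u=np.mgrid[:d.shape[0],:d.shape[1]]
    c=np.stack([(u-K[0,2])/K[0,0]*d,-(v-K[1,2])/K[1,1]*d,-d],-1)
    w=c@T[:3,:3].T+T[:3,3]; w[d==0]=np.nan
    return w
def load(n):
    z=np.load(n); return z["p"],cloud(z["p"],z["d"],z["K"],z["T"])
def rect(pts):
    (c,s,a)=cv2.minAreaRect((pts[:,:2]*1000).astype(np.float32)); return np.round(c,1),np.round(s,1),round(a,1),np.round(cv2.boxPoints((c,s,a)),0).tolist()
E
python3 - <<'E'
from h import *
p,w=load("top0.npz")
def roi(u0,u1,v0,v1,zl,zh,red=False):
    s=np.s_[v0:v1,u0:u1];q=w[s].reshape(-1,3);m=(q[:,2]>zl)&(q[:,2]<zh)
    if red:
        r=p[s].reshape(-1,3).astype(int);m&=(r[:,0]>100)&(r[:,1]<60)
    return q[m]
l=roi(205,320,105,192,.085,.12);print("lid",rect(l),np.median(l[:,2]))
for a in(.08,.03):
    k=roi(250,266,190,206,a,.12);print("knob",k.mean(0),len(k))
s=roi(350,390,130,190,.03,.08);print("stap",rect(s),np.median(s[:,2]),len(s))
s=roi(350,390,130,190,.03,.08,True);print("stapred",rect(s),np.median(s[:,2]),len(s))
s=roi(365,395,195,250,.02,.12);print("tape",rect(s),s[:,2].max())
s=roi(120,170,130,170,.06,.12);print("pot",rect(s))
p,w=load("side0.npz")
l=roi(305,390,145,190,.085,.12);print("lid side",rect(l),np.median(l[:,2]))
s=roi(340,395,215,255,.03,.08);print("stap side",rect(s),np.median(s[:,2]))
k=roi(305,320,165,180,.07,.12);print("knob side",k.mean(0),len(k))
E
```

```text
lid (array([601.5,  58.9]), array([289. , 241.5]), 89.5, [[480.0, -85.0], [721.0, -87.0], [723.0, 202.0], [482.0, 204.0]]) 0.10392747710109684
knob [0.46402362 0.0598589  0.10495644] 66
knob [0.46402362 0.0598589  0.10495644] 66
stap (array([ 600.3, -289.4]), array([145.3,  36.1]), 22.8, [[526.0, -301.0], [540.0, -334.0], [674.0, -278.0], [660.0, -245.0]]) 0.053851495744815736 495
stapred (array([ 602.1, -287.5]), array([140.5,  33.8]), 22.8, [[531.0, -299.0], [544.0, -330.0], [673.0, -276.0], [660.0, -245.0]]) 0.054048175569782364 441
tape (array([ 407.5, -322.8]), array([143.8,  59.6]), 5.2, [[333.0, -300.0], [339.0, -359.0], [482.0, -346.0], [476.0, -287.0]]) 0.10523700266059777
pot (array([607.7, 433.8]), array([77.4, 76.9]), 54.6, [[554.0, 425.0], [617.0, 380.0], [661.0, 443.0], [599.0, 488.0]])
lid side (array([583.1,  58.4]), array([295.7, 270.4]), 89.1, [[446.0, -87.0], [716.0, -92.0], [721.0, 204.0], [450.0, 208.0]]) 0.10242258947511951
stap side (array([ 624.7, -329.4]), array([145.3, 156. ]), 36.2, [[520.0, -309.0], [612.0, -435.0], [729.0, -349.0], [637.0, -224.0]]) 0.051408106218819416
knob side [0.46765359 0.06170867 0.09884643] 52
```

```bash
cat >> h.py <<'E'
from scipy.spatial.transform import Rotation as Ro
def R(rpy): return Ro.from_euler("xyz",rpy,degrees=True)
def rel(p0,r0,p1,r1):
    """command numbers taking pose 0 to pose 1 (m, rpy deg)"""
    a=R(r0); return np.round(np.r_[(a.inv()*R(r1)).as_rotvec(),a.inv().apply(np.array(p1)-p0)],4).tolist()
def now():
    from rig import readout
    o=readout.get_obs(); return o["tool_pos"],o["ee_rot"],o
E
python3 - <<'E'
from h import *
p,r,o=now()
print(rel(p,r,[.453,.060,.230],[180,0,179.5]))
E
```

```text
[-0.0014, -0.0006, -0.45, -0.3797, -0.3201, 0.0119]
```

Call:
servo_tool --commands '[0,0,-0.1,-0.03,-0.025,0,1,0,0,-0.2,-0.06,-0.05,0,1,0,0,-0.3,-0.09,-0.08,0,1,0,0,-0.4,-0.12,-0.1,0.005,1,0,0,-0.45,-0.15,-0.13,0.01,1,0,0,-0.45,-0.18,-0.155,0.012,1,0,0,-0.45,-0.21,-0.18,0.012,1,0,0,-0.45,-0.24,-0.205,0.012,1,0,0,-0.45,-0.28,-0.235,0.012,1,0,0,-0.45,-0.31,-0.26,0.012,1,0,0,-0.45,-0.345,-0.29,0.012,1,0,0,-0.45,-0.38,-0.32,0.012,1]'

```text
clock: 1.1
tool_pos: [0.4481, 0.0718, 0.2302]
ee_rot: [180.0, 0.0, 179.5]
force: [1.3, 0.6, -1.2]
grip_width: 1.004
grasp_force: 0.0
```

```bash
cat >> h.py <<'E'
def snap(n,tag):
    from rig import viewer
    c=viewer.calibration(n); p,d=viewer.capture(n)
    cv2.imwrite(f"pics/{tag}.png",p[:,:,::-1]); np.savez(tag+".npz",p=p,d=d,K=c["intrinsics"],T=c["T"])
    return p,cloud(p,d,c["intrinsics"],c["T"])
E
python3 - <<'E'
from h import *
p,w=snap("wrist","w1")
q,r,o=now();print(q,r,o["force"],o["clock"])
E
```

```text
[0.45117853 0.06525567 0.23054736] [-1.79744177e+02  1.38558372e-01  1.79219252e+02] [ 2.93340446 -5.41238435  1.07353677] 1.15
```

View pics/w1.png

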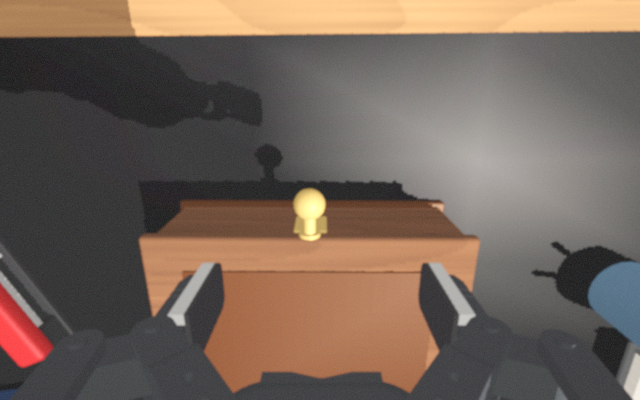

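The wrist view shows the lid's front edge running (142,238)–(478,238) and the ball at (309,204). The edge is level in the image, so the tool's yaw matches the chest's.

```bash
python3 - <<'E'
from h import *
p,w=load("w1.npz")
l=w[240:,130:490].reshape(-1,3); l=l[(l[:,2]>.095)&(l[:,2]<.112)]
print(np.median(l[:,2]))
# front edge per column: first row w/ lid z
f=[]
for u in list(range(160,290,10))+list(range(330,470,10)):
    v=next(v for v in range(225,260) if .095<w[v,u,2]<.115); f.append(w[v,u])
f=np.array(f);c=np.polyfit(f[:,1],f[:,0],1);print("front slope deg",np.degrees(c[0]),"x at y=.06",np.polyval(c,.06))
for v in(241,243): 
  row=w[v,130:490]; m=np.where((row[:,2]>.095)&(row[:,2]<.115))[0]; print(row[m[0]],row[m[-1]])
k=w[190:214,296:324].reshape(-1,3);k=k[k[:,2]>.085]
from scipy.optimize import least_squares
s=least_squares(lambda c:np.linalg.norm(k-c,axis=1)-.013,[.453,.06,.0965],loss="soft_l1",f_scale=.001);print("ball",s.x,len(k),np.abs(s.fun).mean())
q,r,o=now();print(q,r)
print(rel(q,r,[s.x[0],s.x[1],.0965-.008],[180,0,179.5]))
E
```

```text
0.1035949555200279
front slope deg 0.7052244074772218 x at y=.06 0.48783726752729545
[ 0.49005939 -0.07933733  0.10182286] [0.49268966 0.20493805 0.10164548]
[ 0.49200926 -0.07979262  0.10159718] [0.49444962 0.20509658 0.10183042]
ball [0.45999348 0.06305126 0.0961118 ] 630 0.0004212071759824345
[0.45117853 0.06525567 0.23054736] [-1.79744177e+02  1.38558372e-01  1.79219252e+02]
[-0.0045, 0.0024, -0.0049, -0.0085, -0.0014, 0.1421]
```

Call:
servo_tool --commands '[0,0,0,0,0,0.02,0.8,0,0,0,-0.003,0,0.04,0.7,0,0,0,-0.005,0,0.055,0.7,0,0,0,-0.005,0,0.06,0.7,0,0,0,-0.005,0,0.06,0.7]'

```text
clock: 1.57
tool_pos: [0.4515, 0.0739, 0.1687]
ee_rot: [180.0, -0.2, 179.5]
force: [0.6, -0.3, -0.7]
grip_width: 0.702
grasp_force: 0.0
```

```bash
python3 - <<'E'
from h import *
from scipy.optimize import least_squares
p,w=snap("wrist","w2")
m=(p[...,0]>150)&(p[...,2]<140)&(p[...,0].astype(int)-p[...,2]>60)&(w[...,2]>.088)&(w[...,2]<.112)&(np.abs(w[...,1]-.062)<.02)&(w[...,0]<.473)&(w[...,0]>.43)
k=w[m];print(len(k))
s=least_squares(lambda c:np.linalg.norm(k-c,axis=1)-.013,[.457,.06,.0965],loss="soft_l1",f_scale=.001);print("ball",s.x,np.abs(s.fun).mean())
f=[]
for u in list(range(120,260,10))+list(range(380,520,10)):
    v=next((v for v in range(150,330) if .097<w[v,u,2]<.115),None)
    if v: f.append(w[v,u])
f=np.array(f);c=np.polyfit(f[:,1],f[:,0],1);print("front",np.degrees(c[0]),np.polyval(c,.06),len(f))
q,r,o=now();print(q,r,o["force"]);print(rel(q,r,[s.x[0],s.x[1],.0965-.008],[180,0,179.4]))
E
```

```text
368
ball [0.46025099 0.06298069 0.09635926] 0.00025744842683797075
front 0.7053148745040587 0.49060307093291317 22
[0.45230998 0.07397561 0.1699012 ] [ 1.79991809e+02 -9.99863561e-02  1.79511029e+02] [ 0.17560971 -0.36272886  0.22513213]
[0.0001, -0.0017, 0.0019, -0.0082, -0.0109, 0.0814]
```

Call:
servo_tool --commands '[0,0,0.003,-0.008,-0.011,0.03,0.7,0,0,0.003,-0.008,-0.011,0.055,0.7,0,0,0.003,-0.008,-0.011,0.07,0.7,0,0,0.003,-0.008,-0.011,0.08,0.7,0,0,0.003,-0.008,-0.011,0.0815,0.7,0,0,0.003,-0.008,-0.011,0.0815,0.4,0,0,0.003,-0.008,-0.011,0.0815,0.2,0,0,0.003,-0.008,-0.011,0.0815,0,0,0,0.003,-0.008,-0.011,0.0815,0,0,0,0.003,-0.008,-0.011,0.0815,0,0,0,0.003,-0.008,-0.011,0.0815,0]'

```text
clock: 2.53
tool_pos: [0.4619, 0.0618, 0.0905]
ee_rot: [-179.9, 0.1, 179.4]
force: [-3.0, -4.0, 5.4]
grip_width: 0.265
grasp_force: 58.5
```

```bash
python3 - <<'E'
from h import *
q,r,o=now();print(q,r,o["force"],o["grip_width"],o["grasp_force"])
k=lambda t:np.array([254*(1-np.cos(t))+6.5*np.sin(t),254*np.sin(t)+6.5*(np.cos(t)-1)])
A=[.03,.08,.15,.24,.34,.44,.54,.64,.74,.84,.94,1.02];B=[1.08,1.13,1.17,1.20,1.22,1.24,1.25,1.25]
print([[float(x) for x in np.round(-k(t)/1000,3)] for t in A]);print([[float(x) for x in np.round(-(k(t)-k(A[-1]))/1000,3)] for t in B])
E
```

```text
[0.46194442 0.06180549 0.09052889] [-1.79892186e+02  1.45383738e-01  1.79356071e+02] [-3.03073597 -3.98100628  5.40165924] 0.2647345073992419 58.47898542881012
[[-0.0, -0.008], [-0.001, -0.02], [-0.004, -0.038], [-0.009, -0.06], [-0.017, -0.084], [-0.027, -0.108], [-0.039, -0.13], [-0.054, -0.15], [-0.071, -0.17], [-0.089, -0.187], [-0.109, -0.202], [-0.127, -0.213]]
[[-0.013, -0.007], [-0.025, -0.013], [-0.034, -0.017], [-0.041, -0.019], [-0.046, -0.021], [-0.051, -0.023], [-0.053, -0.023], [-0.053, -0.023]]
```

Call:
servo_tool --commands '[0,0,0,0,0,-0.008,0,0,0,0,-0.001,0,-0.02,0,0,0,0,-0.004,0,-0.038,0,0,0,0,-0.009,0,-0.06,0,0,0,0,-0.017,0,-0.084,0,0,0,0,-0.027,0,-0.108,0,0,0,0,-0.039,0,-0.13,0,0,0,0,-0.054,0,-0.15,0,0,0,0,-0.071,0,-0.17,0,0,0,0,-0.089,0,-0.187,0,0,0,0,-0.109,0,-0.202,0,0,0,0,-0.127,0,-0.213,0]'

```text
clock: 3.53
tool_pos: [0.5891, 0.0601, 0.3022]
ee_rot: [-179.9, 0.1, 179.3]
force: [11.8, -7.5, -25.1]
grip_width: 0.25
grasp_force: 59.8
```

Call:
servo_tool --commands '[0,0,0,-0.013,0,-0.007,0,0,0,0,-0.025,0,-0.013,0,0,0,0,-0.034,0,-0.017,0,0,0,0,-0.041,0,-0.019,0,0,0,0,-0.046,0,-0.021,0,0,0,0,-0.051,0,-0.023,0,0,0,0,-0.053,0,-0.023,0,0,0,0,-0.053,0,-0.023,0]'

```text
clock: 4.2
tool_pos: [0.6409, 0.0605, 0.3248]
ee_rot: [180.0, 0.0, 179.3]
force: [0.0, 0.1, -0.6]
grip_width: 0.001
grasp_force: 0.0
```

```bash
python3 - <<'E'
from h import *
q,r,o=now();print(q,r,o["force"],o["grip_width"],o["grasp_force"],o["joint_positions"])
p,w=snap("side","s1")
cv2.imwrite("pics/s1c.png",cv2.resize(p[80:260,260:440,::-1],None,fx=3.3,fy=3.3,interpolation=cv2.INTER_CUBIC))
E
```

```text
[0.64088128 0.06054542 0.32483522] [1.79999355e+02 1.14179696e-03 1.79325070e+02] [ 0.04745905  0.10594637 -0.57317271] 0.0011954267406419858 0.0 [-5.14775493e+00  1.60729943e+01  7.57400869e+01  7.32269279e-04
  8.81858308e+01 -9.44728483e+01]
```

View pics/s1c.png

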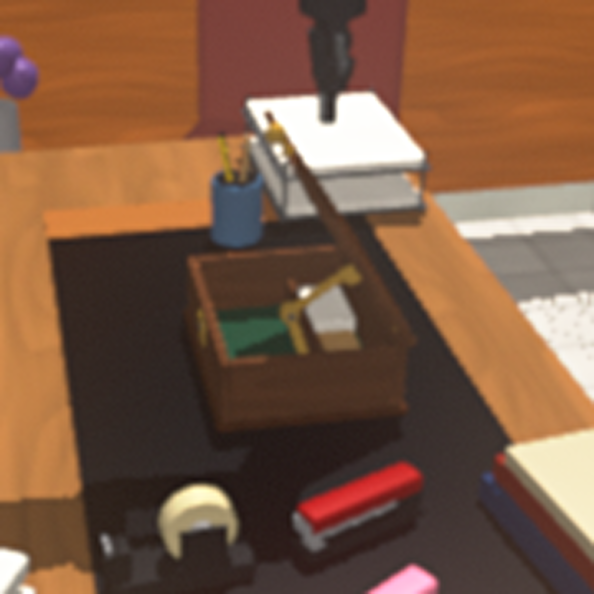

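The side crop shows the lid standing up, edge-on. The knob is near crop (275,130) and the knee near (290,312), and the fingers slipped off the ball at the end.

```bash
python3 - <<'E'
from h import *
p,w=load("side0.npz");z=np.load("s1.npz");K=z["K"];T=z["T"];w=cloud(z["p"],z["d"],K,T)
def ray(u,v,y):
    d=T[:3,:3]@np.array([(u-K[0,2])/K[0,0],-(v-K[1,2])/K[1,1],-1]);o=T[:3,3];return o+d*(y-o[1])/d[1]
for u,v,y in((275,130,.06),(290,312,-.052),(350,275,-.052)):
    u,v=260+u/3.3,80+v/3.3;print(ray(u,v,y),w[int(round(v)),int(round(u))])
# lid plane from points
q=w[110:185,335:390].reshape(-1,3);m=(q[:,2]>.12)&(q[:,2]<.33)&(q[:,1]>-.09)&(q[:,1]<.21)&(q[:,0]<.73)&(q[:,0]>.5);q=q[m]
print(len(q)); 
for a in range(12,34,3):
    s=q[(q[:,2]>a/100)&(q[:,2]<(a+3)/100)]; print(a,len(s),np.round(np.median(s,0),3) if len(s) else '')
E
```

```text
[0.58152184 0.06       0.30908739] [0.57749358 0.04793885 0.31539068]
[ 0.57905402 -0.052       0.13309503] [ 0.57687011 -0.06310184  0.13741388]
[ 0.64748447 -0.052       0.17421414] [ 0.64403122 -0.06244469  0.18121288]
514
12 85 [ 0.607 -0.058  0.138]
15 93 [ 0.649 -0.054  0.165]
18 58 [ 0.652 -0.079  0.192]
21 50 [ 0.635 -0.082  0.224]
24 63 [ 0.616 -0.077  0.258]
27 108 [0.595 0.01  0.282]
30 57 [0.586 0.052 0.315]
33 0
```

Call:
servo_tool --commands '[0,0,0,0,0,-0.04,0,0,0,0,0,0,-0.08,0,0,-0.1,0,0.01,-0.02,-0.09,0,0,-0.2,0,0.03,-0.04,-0.09,0,0,-0.3,0,0.06,-0.06,-0.09,0,0,-0.42,0,0.09,-0.08,-0.09,0,0,-0.54,0,0.12,-0.1,-0.085,0,0,-0.66,0,0.14,-0.11,-0.075,0,0,-0.78,0,0.145,-0.11,-0.065,0,0,-0.9,0,0.145,-0.11,-0.055,0,0,-0.96,0,0.145,-0.11,-0.055,0,0,-0.96,0,0.145,-0.11,-0.055,0]'

```text
clock: 5.25
tool_pos: [0.4924, -0.0473, 0.3758]
ee_rot: [179.8, 54.9, 179.0]
force: [-0.4, -0.3, -0.3]
grip_width: -0.001
grasp_force: 0.0
```

```bash
cat >> h.py <<'E'
C0=np.array([.6042,.0612,0]);CY=-0.7
def c2w(p): return C0+Ro.from_euler("z",CY,degrees=True).apply(np.array(p)/1000)
def ori(yaw,tilt):
    """tool down with given yaw, then leaned by tilt so that it points toward chest +x"""
    s=-1 if abs(yaw)>90 else 1
    return (R([180,0,yaw])*Ro.from_rotvec([0,s*np.radians(tilt),0])).as_euler("xyz",degrees=True)
E
python3 - <<'E'
from h import *
q,r,o=now();print(q,r,o["joint_positions"],o["force"])
e=ori(179.3,55);print(e)
for t in([-71,-112,171],[-42,-112,150],[-38.2,-112,147.9]):print(rel(q,r,c2w(t),e))
# push path from contact
tz=np.array([.819,0,-.574])
P=[np.array([-2+78.1*np.sin(f),-112,60+78.1*np.cos(f)])-21*tz for f in np.linspace(-.246,.60,10)]
q0=c2w([-42,-112,150])
print([rel(q0,e,c2w(t),e)[3:] for t in P])
E
```

```text
[ 0.4923959  -0.04734173  0.37580563] [179.7892817   54.94880568 179.02610694] [ -39.23551167  -43.46623764  132.72121163   41.1897223    50.72930747
 -143.40254702] [-0.41532064 -0.29092004 -0.25982222]
[180.   55.  179.3]
[-0.0002, -0.0009, -0.0027, 0.145, -0.0025, 0.1499]
[-0.0002, -0.0009, -0.0027, 0.1455, -0.0025, 0.1857]
[-0.0002, -0.0009, -0.0027, 0.1451, -0.0025, 0.1901]
[[-0.0004, 0.0, 0.0044], [-0.0057, 0.0, 0.0094], [-0.0105, 0.0, 0.015], [-0.0148, 0.0, 0.0209], [-0.0185, 0.0, 0.0273], [-0.0216, 0.0, 0.0339], [-0.024, 0.0, 0.0408], [-0.0258, 0.0, 0.048], [-0.0269, 0.0, 0.0552], [-0.0273, 0.0, 0.0625]]
```

Call:
servo_tool --commands '[0,0,0,0.02,0,0.02,0,0,0,0,0.04,0,0.04,0,0,0,0,0.06,-0.001,0.06,0,0,0,0,0.08,-0.002,0.08,0,0,0,0,0.1,-0.0025,0.1,0,0,0,0,0.12,-0.0025,0.12,0,0,0,0,0.135,-0.0025,0.14,0,0,0,0,0.145,-0.0025,0.15,0,0,-0.001,-0.003,0.145,-0.0025,0.15,0]'

```text
clock: 6.0
tool_pos: [0.5306, -0.0417, 0.2001]
ee_rot: [179.9, 53.0, 178.9]
force: [0.5, 0.3, 0.1]
grip_width: -0.001
grasp_force: 0.0
```

```bash
python3 - <<'E'
from h import *
p,w=snap("wrist","w3")
q,r,o=now();print(q,r,o["joint_positions"],o["force"],c2w([-71,-112,171]))
z=np.load("w3.npz");T=z["T"];K=z["K"]
for f in(-.246,-.2,-.3):
    k=c2w([-2+78.1*np.sin(f),-112,60+78.1*np.cos(f)]);c=np.linalg.inv(T)@np.r_[k,1];print(f,K[0,2]+K[0,0]*c[0]/-c[2],K[1,2]+K[1,1]*c[1]/c[2])
E
```

```text
[ 0.53070859 -0.04203074  0.2012196 ] [-179.9797865    53.09979585  179.00642183] [ -31.77118654  -17.0199633   139.19114045   70.80978855   25.65546281
 -178.5622101 ] [-0.04359619  0.39640093 -0.01619235] [ 0.53183699 -0.04992423  0.171     ]
-0.246 307.30724181796967 184.07352379216618
-0.2 307.525792677709 187.14701661565957
-0.3 307.05014210210675 180.0844852402065
```

View pics/w3.png

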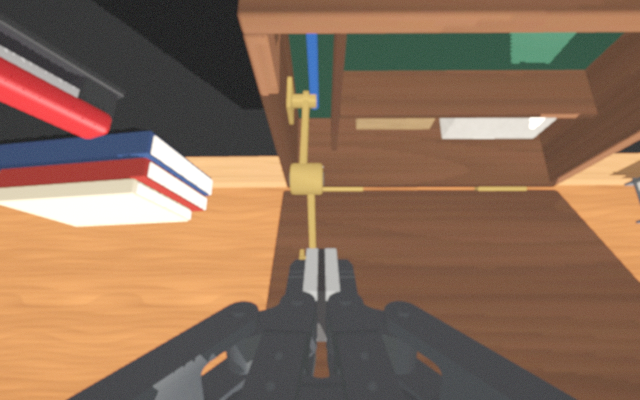

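The wrist view shows the barrel of the knee at (307,179), in line with the fingers. But J6 is at its limit, so I'll turn the hand half round.

Call:
servo_tool --commands '[0,0,0.12,0,0,-0.01,0,0,0,0.245,0,0,-0.02,0,0,0,0.37,0,0,-0.02,0,0,0,0.495,0,0,-0.02,0,0,0,0.62,0,0,-0.02,0,0,0,0.745,0,0,-0.02,0,0,0,0.87,0,0,-0.02,0,0,0,0.995,0,0,-0.02,0,0,0,1.12,0,0,-0.02,0,0,0,1.245,0,0,-0.02,0,0,0,1.37,0,0,-0.02,0,0,0,1.5,0,0,-0.02,0]'

```text
clock: 7.05
tool_pos: [0.5146, -0.0429, 0.2149]
ee_rot: [126.8, 3.3, 91.2]
force: [-0.6, -0.6, -0.7]
grip_width: -0.0
grasp_force: 0.0
```

Call:
servo_tool --commands '[0,0,0.125,0,0,0,0,0,0,0.25,0,0,0,0,0,0,0.375,0,0,0,0,0,0,0.5,0,0,0,0,0,0,0.625,0,0,0,0,0,0,0.75,0,0,0,0,0,0,0.875,0,0,0,0,0,0,1.0,0,0,0,0,0,0,1.125,0,0,0,0,0,0,1.25,0,0,0,0,0,0,1.375,0,0,0,0,0,0,1.5,0,0,0,0]'

```text
clock: 8.05
tool_pos: [0.5146, -0.0429, 0.2149]
ee_rot: [169.2, -52.5, 12.3]
force: [0.8, 0.6, -1.2]
grip_width: 0.002
grasp_force: 0.0
```

```bash
python3 - <<'E'
from h import *
q,r,o=now();print(q,r,o["joint_positions"],o["force"])
e=ori(-0.7,55);print(e)
tz=np.array([.819,0,-.574]);K=lambda f,b:np.array([-2+78.1*np.sin(f),-112,60+78.1*np.cos(f)])-b*tz
print(rel(q,r,c2w(K(-.32,50)),e),rel(q,r,c2w(K(-.32,25)),e))
q0=c2w(K(-.32,25))
for f in np.linspace(-.32,.60,12):print(round(f,2),rel(q0,e,c2w(K(f,21)),e)[3:])
E
```

```text
[ 0.51457969 -0.04287032  0.21491118] [169.18197925 -52.50687168  12.31268612] [-33.80942509 -22.77062837 140.96780703  64.30034182  28.62321562
  -0.36895244] [ 0.82648517  0.6056071  -1.22449794]
[180.  -55.   -0.7]
[0.0053, 0.0304, 0.1376, -0.0299, 0.0024, 0.0479] [0.0053, 0.0304, 0.1376, -0.0291, 0.0023, 0.0729]
-0.32 [-0.0, 0.0, 0.004]
-0.24 [0.0051, 0.0, 0.0081]
-0.15 [0.0098, -0.0, 0.0126]
-0.07 [0.0141, -0.0, 0.0175]
0.01 [0.018, -0.0, 0.0228]
0.1 [0.0214, 0.0, 0.0283]
0.18 [0.0244, 0.0, 0.0342]
0.27 [0.0268, -0.0, 0.0402]
0.35 [0.0288, 0.0, 0.0464]
0.43 [0.0302, -0.0, 0.0528]
0.52 [0.0311, -0.0, 0.0593]
0.6 [0.0315, 0.0, 0.0658]
```

Call:
servo_tool --commands '[0.005,0.02,0.1,-0.01,0,0.012,0,0.005,0.03,0.138,-0.02,0.001,0.024,0,0.005,0.03,0.138,-0.03,0.0024,0.036,0,0.005,0.03,0.138,-0.03,0.0024,0.05,0,0.005,0.03,0.138,-0.029,0.0024,0.06,0,0.005,0.03,0.138,-0.029,0.0024,0.07,0,0.005,0.03,0.138,-0.029,0.0024,0.073,0,0.005,0.03,0.138,-0.029,0.0024,0.073,0]'

```text
clock: 8.72
tool_pos: [0.5561, -0.0501, 0.1473]
ee_rot: [179.7, -54.9, -0.3]
force: [0.0, 0.2, 0.2]
grip_width: 0.001
grasp_force: 0.0
```

```bash
python3 - <<'E'
from h import *
q,r,o=now();print(q,r,o["joint_positions"],o["force"])
e=ori(-0.7,55)
tz=np.array([.819,0,-.574]);K=lambda f,b:np.array([-2+78.1*np.sin(f),-112,60+78.1*np.cos(f)])-b*tz
print("err",rel(q,r,c2w(K(-.32,25)),e))
E
```

```text
[ 0.55606521 -0.05009556  0.14727546] [179.70810276 -54.90860341  -0.28692594] [-31.33573071  -1.96629412 137.498322   103.39116381  25.42456958
 -33.81341316] [0.04904865 0.16115596 0.20382183]
err [-0.0008, 0.0016, 0.0041, 0.0008, 0.0001, -0.0009]
```

Call:
servo_tool --commands '[0,0,0,0,0,0.004,0,0,0,0,0.005,0,0.008,0,0,0,0,0.01,0,0.0125,0,0,0,0,0.014,0,0.0175,0,0,0,0,0.018,0,0.023,0,0,0,0,0.0215,0,0.028,0,0,0,0,0.0245,0,0.034,0,0,0,0,0.027,0,0.04,0,0,0,0,0.029,0,0.046,0,0,0,0,0.03,0,0.052,0,0,0,0,0.031,0,0.057,0,0,0,0,0.031,0,0.06,0]'

```text
clock: 9.72
tool_pos: [0.6223, -0.0505, 0.1362]
ee_rot: [179.8, -54.8, -0.5]
force: [-4.2, -1.1, -0.2]
grip_width: -0.003
grasp_force: 1.7
```

Call:
servo_tool --commands '[0,0,0,0,0,0.002,0]'

```text
clock: 9.8
tool_pos: [0.6237, -0.0505, 0.1351]
ee_rot: [179.8, -54.8, -0.5]
force: [-4.2, -0.9, 0.8]
grip_width: 0.002
grasp_force: 1.8
```

```bash
python3 - <<'E'
from h import *
q,r,o=now();print(q,r,o["joint_positions"],o["force"])
tz=np.array([.819,0,-.574]);K=lambda f,b:np.array([-2+78.1*np.sin(f),-112,60+78.1*np.cos(f)])-b*tz
print("err",rel(q,r,c2w(K(.575,21)),ori(-.7,55)))
E
```

```text
[ 0.62374107 -0.05046866  0.13513661] [179.83741675 -54.76648836  -0.45767253] [-25.57838366   8.75167937 128.07766307 112.92110542  21.94349549
 -39.62777534] [-4.16657183 -0.90120198  0.76235556]
err [-0.0006, 0.0041, 0.0024, 0.0034, 0.0006, 0.0005]
```

Call:
servo_tool --commands '[0,0,0,0,0,0.002,0,0,0,0,0,0,0.002,0]'

```text
clock: 9.97
tool_pos: [0.6247, -0.0505, 0.1344]
ee_rot: [179.9, -54.8, -0.5]
force: [-17.5, -0.6, 11.2]
grip_width: 0.0
grasp_force: 10.5
```

Call:
servo_tool --commands '[0,0,0,0,0,0.002,0,0,0,0,0,0,0.002,0]'

```text
clock: 10.13
tool_pos: [0.6255, -0.0504, 0.1338]
ee_rot: [179.9, -54.8, -0.5]
force: [-43.0, -1.2, 30.8]
grip_width: 0.001
grasp_force: 26.3
```

Call:
servo_tool --commands '[0,0,0,0,0,0.002,0,0,0,0,0,0,0.002,0]'

```text
clock: 10.3
tool_pos: [0.6263, -0.0504, 0.1333]
ee_rot: [179.9, -54.9, -0.6]
force: [-69.5, -1.3, 50.2]
grip_width: -0.008
grasp_force: 42.8
```

Call:
servo_tool --commands '[0,0,0,0,0,-0.02,0,0,0,0,0,0,-0.05,0,0,0,0,0,0,-0.09,0,0,0,0,0,0,-0.12,0,0,0,0,0,0,-0.13,0,0,0,0,0,0,-0.13,0]'

```text
clock: 10.8
tool_pos: [0.5216, -0.0496, 0.2101]
ee_rot: [179.5, -55.1, -0.1]
force: [1.2, -0.8, 0.2]
grip_width: -0.003
grasp_force: 0.0
```

```bash
python3 - <<'E'
from h import *
q,r,o=now();print(q,r,o["joint_positions"],o["force"])
print(rel(q,r,[.59,-.287,.26],[180,0,22.7]))
p,w=snap("side","s2")
cv2.imwrite("pics/s2c.png",cv2.resize(p[80:260,260:440,::-1],None,fx=3.3,fy=3.3,interpolation=cv2.INTER_CUBIC))
E
```

```text
[ 0.52163609 -0.04958693  0.21008711] [ 1.79468709e+02 -5.50640006e+01 -1.49562893e-01] [-35.25787324 -20.04681974 141.10081159  72.99312521  29.01832476
  -2.54649155] [ 1.19844866 -0.82946306  0.18362087]
[0.2, -0.9463, -0.3719, 0.0804, 0.237, 0.0302]
```

View pics/s2c.png

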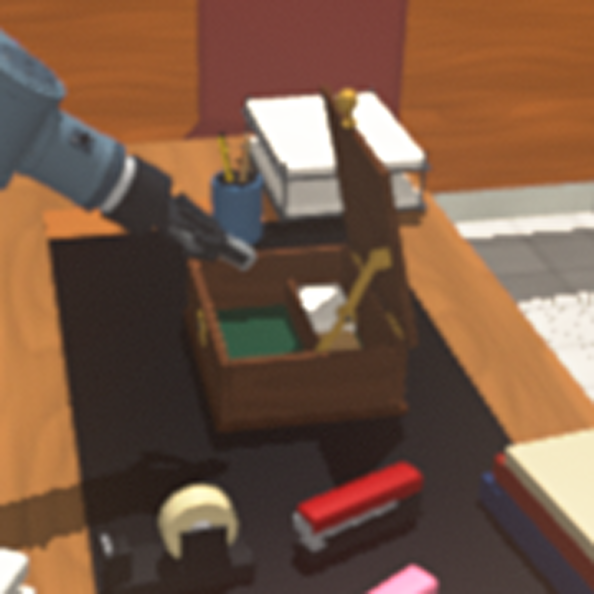

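The lid now stands up on a straight stay that runs from (320,350) to (380,258) in the crop, with the hand clear of the chest. Next I'll fetch the stapler.

Call:
servo_tool --commands '[0.02,-0.1,-0.04,0.01,0.02,0,0.8,0.045,-0.21,-0.08,0.02,0.05,0,0.8,0.07,-0.32,-0.12,0.03,0.08,0.005,0.8,0.09,-0.43,-0.17,0.04,0.11,0.01,0.8,0.115,-0.54,-0.21,0.05,0.14,0.015,0.8,0.14,-0.65,-0.255,0.06,0.17,0.02,0.8,0.16,-0.76,-0.3,0.07,0.2,0.025,0.8,0.185,-0.87,-0.34,0.08,0.225,0.03,0.8,0.2,-0.946,-0.372,0.08,0.237,0.03,0.8,0.2,-0.946,-0.372,0.08,0.237,0.03,0.8,0.2,-0.946,-0.372,0.08,0.237,0.03,0.8,0.2,-0.946,-0.372,0.08,0.237,0.03,0.8]'

```text
clock: 11.85
tool_pos: [0.5909, -0.2852, 0.253]
ee_rot: [-179.5, 0.1, 22.8]
force: [-0.4, 0.1, -0.4]
grip_width: 0.802
grasp_force: 0.0
```

```bash
python3 - <<'E'
from h import *
p,w=snap("wrist","w4")
q,r,o=now();print(q,r,o["joint_positions"],o["force"],o["clock"])
c=p.astype(int);m=(c[...,0]>110)&(c[...,1]<70)&(c[...,2]<70)&(w[...,2]>.04)&(w[...,2]<.065)
k=w[m];print(m.sum(),rect(k),np.median(k[:,2]),np.argwhere(m).mean(0))
E
```

```text
[ 0.5903262  -0.28532911  0.25379768] [-1.79535970e+02  5.73358754e-02  2.27722077e+01] [-36.23723752  20.24382784  78.51449306   0.19179938  81.66903864
  30.96228922] [-0.52962401 -0.28467895  0.63558193] 11.9
2379 (array([ 690.3, -330.6]), array([141.8, 305.1]), 59.8, [[523.0, -315.0], [786.0, -469.0], [858.0, -346.0], [594.0, -193.0]]) 0.0523635432045757 [ 79.74148802 438.39932745]
```

View pics/w4.png

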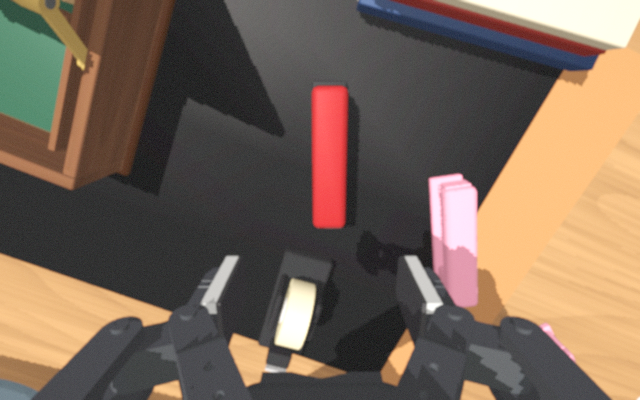

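The red stapler lies at columns 312–348, rows 85–228, almost lined up with the tool. The tape dispenser sits at (298,310), clear of the descent.

```bash
python3 - <<'E'
from h import *
z=np.load("w4.npz");p=z["p"];w=cloud(p,z["d"],z["K"],z["T"])
c=p.astype(int)[75:235,300:358];ww=w[75:235,300:358];m=(c[...,0]>110)&(c[...,1]<80)&(ww[...,2]>.03)&(ww[...,2]<.07)
k=ww[m];k=k[k[:,2]>.045];print(len(k),rect(k),np.median(k[:,2]))
m2=(ww[...,2]>.03)&(ww[...,2]<.07);print(rect(ww[m2]))
cen=rect(k)[0]/1000;q,r,o=now()
print(rel(q,r,[cen[0],cen[1],.032],[180,0,22.8]),rel(q,r,[cen[0],cen[1],.032],[180,0,21.8]))
E
```

```text
2372 (array([ 602.1, -286.7]), array([141.3,  33.9]), 22.9, [[530.0, -299.0], [544.0, -330.0], [674.0, -275.0], [661.0, -244.0]]) 0.053133534698156126
(array([ 603. , -286.5]), array([143.1,  34.1]), 22.9, [[530.0, -299.0], [544.0, -330.0], [676.0, -274.0], [662.0, -243.0]])
[-0.0081, 0.001, -0.0005, 0.0105, 0.0076, 0.2217] [-0.0081, 0.0011, 0.017, 0.0105, 0.0076, 0.2217]
```

Call:
servo_tool --commands '[-0.008,0,0,0.01,0.0075,0.03,0.8,-0.008,0,0,0.01,0.0075,0.065,0.8,-0.008,0,0,0.01,0.0075,0.1,0.8,-0.008,0,0,0.01,0.0075,0.135,0.8,-0.008,0,0,0.01,0.0075,0.165,0.8,-0.008,0,0,0.01,0.0075,0.19,0.8,-0.008,0,0,0.01,0.0075,0.21,0.8,-0.008,0,0,0.01,0.0075,0.222,0.8,-0.008,0,0,0.01,0.0075,0.222,0.8,-0.008,0,0,0.01,0.0075,0.222,0.8]'

```text
clock: 12.73
tool_pos: [0.6012, -0.2889, 0.0341]
ee_rot: [179.8, 0.1, 22.7]
force: [1.2, -1.4, 1.5]
grip_width: 0.801
grasp_force: 0.0
```

Call:
servo_tool --commands '[0,0,0,0,0,0,0.6,0,0,0,0,0,0,0.4,0,0,0,0,0,0,0.2,0,0,0,0,0,0,0.1,0,0,0,0,0,0,0.1,0,0,0,0,0,0,0.1]'

```text
clock: 13.23
tool_pos: [0.6027, -0.29, 0.0358]
ee_rot: [179.7, 0.1, 22.7]
force: [-1.2, -0.5, 6.6]
grip_width: 0.388
grasp_force: 62.0
```

```bash
python3 - <<'E'
from h import *
q,r,o=now();D=c2w([-38,20.5,0]);print(D)
print("A",rel(q,r,q+[0,0,.15],[180,0,22.7]))
a=q+[0,0,.15]
for t,y in(([.57,-.23,.2],35),([.54,-.15,.21],55),([.535,-.06,.21],75),([.55,.02,.21],89.3),([D[0],D[1],.21],89.3)):print(rel(a,r,t,[180,0,y]))
E
```

```text
[0.56645328 0.08216272 0.        ]
A [0.0056, 0.0009, -0.0001, -0.0001, 0.0008, -0.15]
[0.0055, 0.0015, -0.2147, -0.007, -0.0679, -0.0146]
[0.0052, 0.0025, -0.5638, -0.0038, -0.1532, -0.0251]
[0.0048, 0.0034, -0.9129, 0.0263, -0.2381, -0.0256]
[0.0044, 0.0041, -1.1625, 0.071, -0.3062, -0.026]
[0.0044, 0.0041, -1.1625, 0.1102, -0.3572, -0.0264]
```

Call:
servo_tool --commands '[0,0,0,0,0,-0.01,0.1,0,0,0,0,0,-0.03,0.1,0,0,0,0,0,-0.06,0.1,0,0,0,0,0,-0.09,0.1,0,0,0,0,0,-0.12,0.1,0,0,0,0,0,-0.14,0.1,0,0,0,0,0,-0.15,0.1,0,0,0,0,0,-0.15,0.1]'

```text
clock: 13.9
tool_pos: [0.6029, -0.2896, 0.1871]
ee_rot: [179.6, -0.0, 22.7]
force: [0.1, -0.5, -2.9]
grip_width: 0.39
grasp_force: 60.7
```

Lifted, weight about 3 N. Carrying it over the bay.

Call:
servo_tool --commands '[0,0,-0.06,-0.002,-0.02,-0.005,0.1,0,0,-0.16,-0.005,-0.045,-0.01,0.1,0,0,-0.27,-0.007,-0.075,-0.02,0.1,0,0,-0.38,-0.006,-0.105,-0.022,0.1,0,0,-0.49,-0.005,-0.135,-0.025,0.1,0,0,-0.6,0,-0.165,-0.025,0.1,0,0,-0.71,0.01,-0.195,-0.025,0.1,0,0,-0.82,0.02,-0.22,-0.025,0.1,0,0,-0.93,0.03,-0.245,-0.025,0.1,0,0,-1.04,0.05,-0.275,-0.025,0.1,0,0,-1.13,0.07,-0.305,-0.025,0.1,0.004,0.004,-1.163,0.09,-0.335,-0.025,0.1]'

```text
clock: 14.9
tool_pos: [0.5541, 0.0569, 0.2052]
ee_rot: [-179.7, -0.1, 89.6]
force: [0.0, -0.5, -3.4]
grip_width: 0.388
grasp_force: 60.9
```

Call:
servo_tool --commands '[0,0,0,0.025,0.015,0,0.1,0,0,0,0.025,0.015,0,0.1,0,0,0,0.025,0.015,0,0.1]'

```text
clock: 15.15
tool_pos: [0.5698, 0.0816, 0.205]
ee_rot: [-179.7, -0.1, 89.5]
force: [-1.0, -0.8, -4.2]
grip_width: 0.388
grasp_force: 61.1
```

```bash
python3 - <<'E'
from h import *
q,r,o=now();D=c2w([-38,20.5,0]);print(q,r,D,o["force"],o["grip_width"],o["joint_positions"])
print(rel(q,r,[D[0],D[1],.0485],[180,0,89.3]))
p,w=snap("wrist","w5");p2,_=snap("side","s3")
cv2.imwrite("pics/c3.png",np.hstack([cv2.resize(p[:,:,::-1],(400,250)),cv2.resize(p2[80:260,250:430,::-1],(400,400))[:250]]))
E
```

```text
[0.56977405 0.08156539 0.2049963 ] [-1.79655139e+02 -7.97224808e-02  8.94901778e+01] [0.56645328 0.08216272 0.        ] [-1.01024731 -0.82111234 -4.16520412] 0.38789622313905286 [-3.69598617e+00  1.26737537e+01  9.38174404e+01  6.29107360e-02
  7.38575743e+01 -3.20407859e+00]
[-0.006, -0.0014, 0.0033, 0.0004, -0.0024, 0.1565]
```

View pics/c3.png

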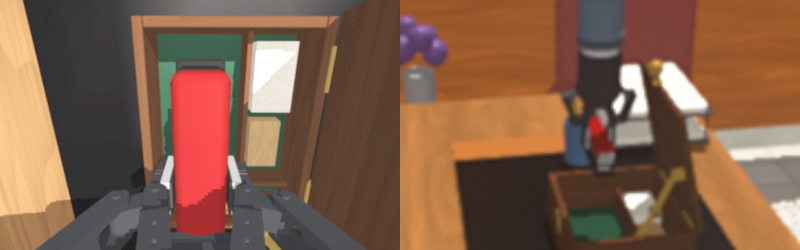

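The stapler hangs lined up over the green front bay and the lid is still propped. Lowering it now.

Call:
servo_tool --commands '[-0.005,0,0,0,-0.002,0.02,0.1,-0.005,0,0,0,-0.002,0.045,0.1,-0.005,0,0,0,-0.002,0.07,0.1,-0.005,0,0,0,-0.002,0.095,0.1,-0.005,0,0,0,-0.002,0.115,0.1,-0.005,0,0,0,-0.002,0.13,0.1,-0.005,0,0,0,-0.002,0.14,0.1,-0.005,0,0,0,-0.002,0.147,0.1,-0.005,0,0,0,-0.002,0.15,0.1,-0.005,0,0,0,-0.002,0.152,0.1,-0.005,0,0,0,-0.002,0.153,0.1]'

```text
clock: 16.17
tool_pos: [0.569, 0.08, 0.0549]
ee_rot: [179.8, -0.1, 89.3]
force: [0.7, -0.5, -3.6]
grip_width: 0.39
grasp_force: 61.2
```

Call:
servo_tool --commands '[0,0,0,0,0,0.0015,0.1,0,0,0,0,0,0.0015,0.1]'

```text
clock: 16.33
tool_pos: [0.5689, 0.0803, 0.0534]
ee_rot: [179.8, -0.1, 89.3]
force: [0.1, 0.9, -2.1]
grip_width: 0.39
grasp_force: 61.2
```

Call:
servo_tool --commands '[0,0,0,0,0,0.0015,0.1,0,0,0,0,0,0.0015,0.1]'

```text
clock: 16.5
tool_pos: [0.5686, 0.0803, 0.0515]
ee_rot: [179.8, -0.1, 89.3]
force: [-0.1, -0.0, -2.9]
grip_width: 0.388
grasp_force: 61.2
```

Call:
servo_tool --commands '[0,0,0,0,0,0.002,0.1,0,0,0,0,0,0.002,0.1]'

```text
clock: 16.67
tool_pos: [0.5683, 0.0803, 0.0491]
ee_rot: [179.9, -0.1, 89.3]
force: [-0.5, -0.5, -3.2]
grip_width: 0.387
grasp_force: 61.2
```

Call:
servo_tool --commands '[0,0,0,0,0,0.0015,0.1,0,0,0,0,0,0.0015,0.1]'

```text
clock: 16.83
tool_pos: [0.5686, 0.0802, 0.0478]
ee_rot: [179.8, -0.1, 89.3]
force: [-0.3, 0.6, -1.5]
grip_width: 0.39
grasp_force: 61.2
```

Call:
servo_tool --commands '[0,0,0,0,0,0.001,0.1,0,0,0,0,0,0.001,0.1]'

```text
clock: 17.0
tool_pos: [0.5687, 0.0803, 0.0477]
ee_rot: [179.8, -0.1, 89.3]
force: [-4.4, 0.4, 5.0]
grip_width: 0.387
grasp_force: 62.1
```

Contact at the floor (5 N). Releasing and going up.

Call:
servo_tool --commands '[0,0,0,0,0,0,0.45,0,0,0,0,0,0,0.55,0,0,0,0,0,0,0.6,0,0,0,0,0,0,0.6,0,0,0,0,0,-0.01,0.6,0,0,0,0,0,-0.03,0.6,0,0,0,0,0,-0.065,0.6,0,0,0,0,0,-0.1,0.6,0,0,0,0,0,-0.135,0.6,0,0,0,0,0,-0.17,0.6,0,0,0,0,0,-0.19,0.6,0,0,0,0,0,-0.19,0.6]'

```text
clock: 18.0
tool_pos: [0.571, 0.0799, 0.244]
ee_rot: [179.2, -0.0, 89.3]
force: [0.2, -0.6, 0.3]
grip_width: 0.594
grasp_force: 0.0
```

```bash
python3 - <<'E'
from h import *
from scipy.optimize import least_squares
p,w=snap("wrist","w6");p2,w2=snap("side","s4")
cv2.imwrite("pics/c4.png",np.hstack([cv2.resize(p[:,:,::-1],(400,250)),cv2.resize(p2[80:260,250:430,::-1],(400,400))[:250]]))
z=np.load("s4.npz");T=z["T"];K=z["K"]
for n,z in(("s1",(343.3,119.4)),("s2",(364.8,110.9))):
    u,v=z;a=np.load(n+".npz");ww=cloud(a["p"],a["d"],K,T);q=ww[int(v)-4:int(v)+6,int(u)-5:int(u)+6].reshape(-1,3);c=a["p"][int(v)-4:int(v)+6,int(u)-5:int(u)+6].reshape(-1,3).astype(int)
    q=q[(c[:,0]-c[:,2]>55)&(np.abs(q[:,1]-.05)<.03)];print(n,len(q),q.mean(0))
    s=least_squares(lambda c:np.linalg.norm(q-c,axis=1)-.013,q.mean(0)+[0,.01,-.005],loss="soft_l1",f_scale=.001);print(s.x,np.abs(s.fun).mean())
for t in(1.0,1.05,1.345):print(t,c2w([110-254*np.cos(t)+6.5*np.sin(t),0,90+254*np.sin(t)+6.5*np.cos(t)]))
q,r,o=now();print(q,r,o["joint_positions"],o["force"])
e=ori(-.7,55);print(rel(q,r,[.53,-.03,.25],e))
E
```

```text
s1 35 [0.58121519 0.05263648 0.3083247 ]
[0.58026993 0.05873376 0.30473379] 0.0023339064459521356
s2 36 [0.65912762 0.05104956 0.33961518]
[0.66333923 0.05803715 0.33777366] 0.0015649239792584532
1.0 [0.5824344  0.06146593 0.3072456 ]
1.05 [0.59345601 0.06133127 0.31355971]
1.345 [0.6636644  0.06047347 0.33900773]
[0.56841758 0.08000546 0.23830799] [ 1.79691649e+02 -6.75749936e-02  8.93319531e+01] [-3.87695077e+00  1.02195031e+01  9.27090622e+01  8.70394748e-02
  7.67673641e+01 -3.22842097e+00] [ 0.15152446  0.869428   -0.81865319]
[-0.7455, 0.7434, 1.4394, -0.1104, -0.0371, -0.012]
```

View pics/c4.png

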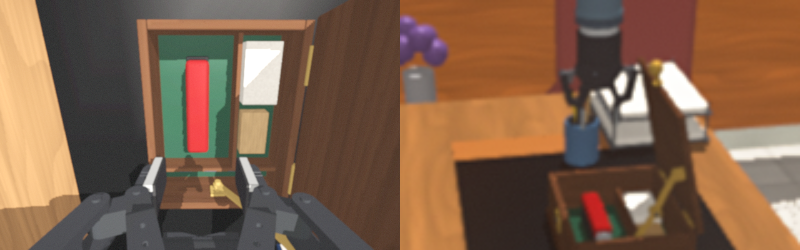

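The stapler lies upright in the front bay, seen at about (197,105) in the left half of the picture, and the lid is still propped. Next is the knee.

Call:
servo_tool --commands '[-0.052,0.052,0.1,-0.01,-0.003,-0.001,0.6,-0.104,0.104,0.2,-0.02,-0.006,-0.002,0.6,-0.156,0.156,0.3,-0.03,-0.01,-0.003,0.6,-0.208,0.208,0.4,-0.04,-0.013,-0.004,0.6,-0.26,0.26,0.5,-0.05,-0.017,-0.005,0.6,-0.312,0.312,0.6,-0.06,-0.02,-0.006,0.6,-0.364,0.364,0.7,-0.07,-0.024,-0.007,0.6,-0.416,0.416,0.8,-0.08,-0.028,-0.008,0.6,-0.468,0.468,0.9,-0.09,-0.03,-0.01,0.6,-0.52,0.52,1.0,-0.1,-0.034,-0.012,0.6,-0.572,0.572,1.1,-0.11,-0.037,-0.012,0.6,-0.624,0.624,1.2,-0.11,-0.037,-0.012,0.6]'

```text
clock: 19.1
tool_pos: [0.5285, -0.0311, 0.2468]
ee_rot: [171.3, -46.9, 19.4]
force: [1.4, 0.4, 0.7]
grip_width: 0.603
grasp_force: 0.0
```

```bash
python3 - <<'E'
from h import *
q,r,o=now();print(q,r,o["joint_positions"],o["force"])
e=ori(-.7,55);tz=np.array([.819,0,-.574]);K=lambda f,b:np.array([-2+78.1*np.sin(f),-112,60+78.1*np.cos(f)])-b*tz
print(rel(q,r,c2w(K(.575,55)),e))
q0=c2w(K(.575,55));print("in",rel(q0,e,c2w(K(.575,-8)),e))
q0=c2w(K(.575,-8))
for f in np.linspace(.575,-.15,12):print(rel(q0,e,c2w(K(f,-8)),e)[3:])
E
```

```text
[ 0.52845362 -0.03113251  0.24680028] [171.29130765 -46.92134289  19.35471436] [-33.7274305  -21.82617009 132.9938222   48.56401193  40.43948724
  10.55561413] [1.40771983 0.43265408 0.68515123]
[-0.121, 0.1221, 0.23, -0.025, 0.0253, 0.1097]
in [0.0, 0.0, 0.0, -0.0, 0.0, 0.063]
[0.0, 0.0, 0.0]
[-0.0004, 0.0, -0.0051]
[-0.001, -0.0, -0.0102]
[-0.0021, -0.0, -0.0153]
[-0.0034, 0.0, -0.0202]
[-0.0051, -0.0, -0.0251]
[-0.0071, 0.0, -0.0299]
[-0.0094, -0.0, -0.0345]
[-0.012, 0.0, -0.0389]
[-0.0149, 0.0, -0.0432]
[-0.0181, 0.0, -0.0472]
[-0.0215, 0.0, -0.0511]
```

Call:
servo_tool --commands '[-0.05,0.05,0.095,-0.006,0.006,0.02,0.6,-0.1,0.1,0.19,-0.012,0.012,0.04,0.6,-0.121,0.122,0.23,-0.018,0.018,0.06,0.6,-0.121,0.122,0.23,-0.025,0.025,0.08,0.6,-0.121,0.122,0.23,-0.025,0.025,0.1,0.6,-0.121,0.122,0.23,-0.025,0.025,0.11,0.6,-0.121,0.122,0.23,-0.025,0.025,0.11,0.6,-0.121,0.122,0.23,-0.025,0.025,0.11,0.6]'

```text
clock: 19.77
tool_pos: [0.5984, -0.0478, 0.1564]
ee_rot: [179.9, -54.8, -0.1]
force: [0.1, 0.1, -0.7]
grip_width: 0.599
grasp_force: 0.0
```

```bash
python3 - <<'E'
from h import *
q,r,o=now();print(q,r,o["joint_positions"],o["force"])
e=ori(-.7,55);tz=np.array([.819,0,-.574]);K=lambda f,b:np.array([-2+78.1*np.sin(f),-112,60+78.1*np.cos(f)])-b*tz
print(rel(q,r,c2w(K(.575,-8)),e))
p,w=snap("wrist","w7")
z=np.load("w7.npz");T=z["T"];M=z["K"];k=c2w(K(.575,0));c=np.linalg.inv(T)@np.r_[k,1];print(M[0,2]+M[0,0]*c[0]/-c[2],M[1,2]+M[1,1]*c[1]/c[2])
E
```

```text
[ 0.59844613 -0.04777326  0.15637219] [ 1.79860118e+02 -5.47567268e+01 -1.08582547e-01] [-27.30289455   2.18826107 131.50489384 102.95348169  22.38081863
 -30.46751572] [ 0.09866844  0.07384026 -0.67017253]
[-0.006, 0.0042, 0.0059, 0.0007, 0.0033, 0.0624]
328.08170704801023 227.6059132144694
```

View pics/w7.png

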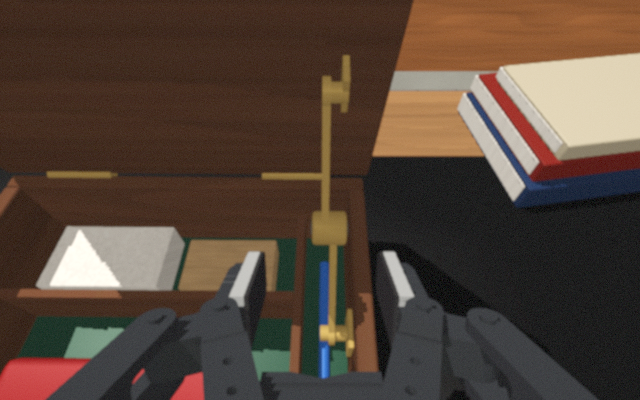

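The knee barrel shows at (329,228), right where the model puts it (328,228). Advancing and pinching.

Call:
servo_tool --commands '[-0.006,0.004,0.006,0,0.003,0.01,0.6,-0.006,0.004,0.006,0,0.003,0.025,0.6,-0.006,0.004,0.006,0.0005,0.0035,0.04,0.6,-0.006,0.004,0.006,0.0005,0.0035,0.053,0.6,-0.006,0.004,0.006,0.0005,0.0035,0.062,0.6,-0.006,0.004,0.006,0.0005,0.0035,0.0625,0.6,-0.006,0.004,0.006,0.0005,0.0035,0.0625,0.4,-0.006,0.004,0.006,0.0005,0.0035,0.0625,0.2,-0.006,0.004,0.006,0.0005,0.0035,0.0625,0,-0.006,0.004,0.006,0.0005,0.0035,0.0625,0,-0.006,0.004,0.006,0.0005,0.0035,0.0625,0,-0.006,0.004,0.006,0.0005,0.0035,0.0625,0]'

```text
clock: 20.82
tool_pos: [0.6508, -0.0526, 0.1241]
ee_rot: [179.8, -55.3, -0.6]
force: [-6.3, 0.0, 5.3]
grip_width: 0.222
grasp_force: 59.1
```

```bash
python3 - <<'E'
from h import *
q,r,o=now();print(q,r,o["force"],o["grip_width"],o["grasp_force"])
e=ori(-.7,55);tz=np.array([.819,0,-.574]);K=lambda f,b:np.array([-2+78.1*np.sin(f),-112,60+78.1*np.cos(f)])-b*tz
print(rel(q,r,c2w(K(.575,-8)),e))
E
```

```text
[ 0.65075168 -0.05263402  0.1241285 ] [179.75845198 -55.28441114  -0.55887246] [-6.29952606  0.03169887  5.29710195] 0.2220100161567651 59.12006735801697
[0.0022, -0.005, 0.0014, -0.0031, -0.0013, 0.0011]
```

Call:
servo_tool --commands '[0,0,0,0,0,-0.005,0,0,0,0,-0.001,0,-0.01,0,0,0,0,-0.002,0,-0.015,0,0,0,0,-0.0035,0,-0.02,0,0,0,0,-0.005,0,-0.025,0,0,0,0,-0.007,0,-0.03,0,0,0,0,-0.0095,0,-0.0345,0,0,0,0,-0.012,0,-0.039,0,0,0,0,-0.015,0,-0.043,0,0,0,0,-0.018,0,-0.047,0,0,0,0,-0.0205,0,-0.05,0,0,0,0,-0.0205,0,-0.05,0]'

```text
clock: 21.82
tool_pos: [0.5991, -0.052, 0.1371]
ee_rot: [179.7, -55.5, -0.5]
force: [-3.4, 0.5, 11.0]
grip_width: 0.223
grasp_force: 60.7
```

```bash
python3 - <<'E'
from h import *
q,r,o=now();print(q,r,o["force"],o["grip_width"],o["grasp_force"])
p,w=snap("side","s5")
cv2.imwrite("pics/s5c.png",cv2.resize(p[80:220,260:440,::-1],None,fx=3.3,fy=3.3,interpolation=cv2.INTER_CUBIC))
from scipy.optimize import least_squares
c=p.astype(int);m=(c[...,0]-c[...,2]>55)&(w[...,2]>.29)&(w[...,2]<.36)&(np.abs(w[...,1]-.055)<.03)&(w[...,0]>.55)&(w[...,0]<.69)
k=w[m];print(len(k),k.mean(0),np.argwhere(m).mean(0))
for t in(1.0,1.1,1.2):print(t,c2w([110-254*np.cos(t)+6.5*np.sin(t),0,90+254*np.sin(t)+6.5*np.cos(t)]))
E
```

```text
[ 0.59907554 -0.05200877  0.13714322] [179.73642002 -55.46838868  -0.49702486] [-3.36715547  0.50035316 11.04967441] 0.22270079846463953 60.68984627723694
46 [0.61154644 0.05201883 0.31697884] [117.58695652 351.65217391]
1.0 [0.5824344  0.06146593 0.3072456 ]
1.1 [0.60477939 0.06119292 0.31931504]
1.2 [0.62821759 0.06090656 0.32909325]
```

Call:
servo_tool --commands '[0,0,0,0,0,0,0.3,0,0,0,0,0,0,0.5,0,0,0,0,0,0,0.6,0,0,0,0,0,0,0.6,0,0,0,0,0,-0.01,0.6,0,0,0,0,0,-0.03,0.6,0,0,0,0,0,-0.06,0.6,0,0,0,0,0,-0.09,0.6,0,0,0,0,0,-0.11,0.6,0,0,0,0,0,-0.11,0.6]'

```text
clock: 22.7
tool_pos: [0.5068, -0.0505, 0.2001]
ee_rot: [179.3, -55.4, -0.2]
force: [0.7, -0.1, 0.2]
grip_width: 0.602
grasp_force: 0.0
```

```bash
python3 - <<'E'
from h import *
q,r,o=now();print(q,r,o["force"],o["grip_width"],o["joint_positions"])
for t in([.5,-.03,.36],[.55,.03,.43],[.605,.061,.43]): print(rel(q,r,t,[180,0,-.7]))
p,w=snap("side","s6")
c=p.astype(int);m=(c[...,0]-c[...,2]>55)&(w[...,2]>.27)&(w[...,2]<.36)&(np.abs(w[...,1]-.055)<.03)&(w[...,0]>.5)&(w[...,0]<.69)
k=w[m];print(len(k),k.mean(0),np.argwhere(m).mean(0))
E
```

```text
[ 0.50677789 -0.05054435  0.20008524] [179.34403116 -55.43000564  -0.18871956] [ 0.69875897 -0.14483809  0.18895853] 0.6016503605399773 [-37.56457889 -21.59792071 143.73025752  75.29842028  30.48662939
  -6.35177796]
[0.0062, -0.9675, 0.0027, 0.1278, -0.0194, -0.0966]
[0.0062, -0.9675, 0.0027, 0.2137, -0.0796, -0.096]
[0.0062, -0.9675, 0.0027, 0.2448, -0.1113, -0.0512]
43 [0.61133075 0.05265994 0.31705961] [117.51162791 351.55813953]
```

The lid has held at about 1.12 rad with the knee broken. Going over the knob.

Call:
servo_tool --commands '[0,-0.1,0,0.025,-0.004,-0.02,0.6,0,-0.2,0,0.05,-0.008,-0.04,0.6,0,-0.31,0,0.08,-0.012,-0.06,0.6,0.001,-0.42,0,0.105,-0.016,-0.08,0.6,0.002,-0.53,0,0.128,-0.02,-0.096,0.6,0.003,-0.64,0.001,0.15,-0.035,-0.096,0.6,0.004,-0.75,0.002,0.175,-0.05,-0.096,0.6,0.005,-0.86,0.003,0.2,-0.065,-0.096,0.6,0.006,-0.967,0.003,0.214,-0.08,-0.096,0.6,0.006,-0.967,0.003,0.225,-0.09,-0.08,0.6,0.006,-0.967,0.003,0.235,-0.1,-0.065,0.6,0.006,-0.967,0.003,0.245,-0.111,-0.051,0.6]'

```text
clock: 23.75
tool_pos: [0.6116, 0.0621, 0.4213]
ee_rot: [-179.5, 1.0, -0.4]
force: [0.3, -0.6, -0.9]
grip_width: 0.599
grasp_force: 0.0
```

```bash
python3 - <<'E'
from h import *
from scipy.optimize import least_squares
p,w=snap("wrist","w8")
q,r,o=now();print(q,r,o["force"],o["joint_positions"])
c=p.astype(int);m=(c[...,0]>130)&(c[...,0]-c[...,2]>60)&(c[...,1]-c[...,2]>30)&(w[...,2]>.29)&(w[...,2]<.36)&(np.abs(w[...,1]-.06)<.025)&(np.abs(w[...,0]-.61)<.04)
k=w[m];print(len(k),k.mean(0),k.max(0),np.argwhere(m).mean(0))
s=least_squares(lambda c:np.linalg.norm(k-c,axis=1)-.013,[.61,.06,.32],loss="soft_l1",f_scale=.001);print(s.x,np.abs(s.fun).mean())
for t in(1.08,1.1,1.12,1.14,1.16):print(t,c2w([110-254*np.cos(t)+6.5*np.sin(t),0,90+254*np.sin(t)+6.5*np.cos(t)]))
E
```

```text
[0.61287652 0.06373875 0.42033225] [-179.42899362    0.74042963   -0.36740836] [-3.44282586 -0.40029289 -1.48545046] [-5.34114283 11.47318458 70.70146386  0.51041913 98.61215954 85.10292325]
1811 [0.61847433 0.06148146 0.31603338] [0.63270678 0.08494272 0.33572984] [190.67752623 324.24792932]
[0.61593316 0.06103081 0.3170344 ] 0.006983516212805376
1.08 [0.60021562 0.06124868 0.31708092]
1.1 [0.60477939 0.06119292 0.31931504]
1.12 [0.60938692 0.06113663 0.32145745]
1.14 [0.61403638 0.06107982 0.32350727]
1.16 [0.6187259  0.06102252 0.3254637 ]
```

```bash
python3 - <<'E'
from h import *
from scipy.optimize import least_squares
z=np.load("w8.npz");p=z["p"];w=cloud(p,z["d"],z["K"],z["T"])
m=(w[...,2]>.324)&(w[...,2]<.36)&(np.abs(w[...,1]-.06)<.02)&(np.abs(w[...,0]-.612)<.03)
k=w[m];print(len(k),k.mean(0))
s=least_squares(lambda c:np.linalg.norm(k-c,axis=1)-.013,[.611,.06,.322],loss="soft_l1",f_scale=.001);print(s.x,np.abs(s.fun).mean())
q,r,o=now();print(q,r)
b=s.x;print(rel(q,r,b-[0,0,.010],[180,0,-.7]))
E
```

```text
937 [0.61278979 0.06031347 0.33052019]
[0.61030828 0.0603679  0.32142894] 0.00038109976561026776
[0.61287652 0.06373875 0.42033225] [-179.42899362    0.74042963   -0.36740836]
[-0.0099, 0.013, 0.0057, -0.0011, 0.0045, 0.1089]
```

Call:
servo_tool --commands '[-0.005,0.005,0.003,-0.001,0.003,0.03,0.6,-0.005,0.005,0.003,-0.001,0.003,0.06,0.6,-0.005,0.005,0.003,-0.001,0.003,0.085,0.6,-0.005,0.005,0.003,-0.001,0.003,0.1,0.6,-0.005,0.005,0.003,-0.001,0.003,0.107,0.6,-0.005,0.005,0.003,-0.001,0.003,0.107,0.6]'

```text
clock: 24.3
tool_pos: [0.6055, 0.0583, 0.3165]
ee_rot: [-179.9, 0.3, -0.8]
force: [0.1, 0.2, 0.2]
grip_width: 0.603
grasp_force: 0.0
```

```bash
python3 - <<'E'
from h import *
q,r,o=now();print(q,r,o["force"])
print(rel(q,r,np.array([.6103,.0604,.3114]),[180,0,-.7]))
k=lambda t:np.array([-254*np.cos(t)+6.5*np.sin(t),-254*np.sin(t)-6.5*np.cos(t)])
t0=1.122
A=np.r_[1.10,np.arange(1.05,.5,-.05)][:12]
B=A[-1]-.05*np.arange(1,12);B=B[B>-.01];print(A,B)
print([[float(x) for x in np.round((k(t)-k(t0))/1000,4)] for t in A]);print([[float(x) for x in np.round((k(t)-k(A[-1]))/1000,4)] for t in B])
E
```

```text
[0.60545958 0.0583113  0.31653862] [-179.87815254    0.25133896   -0.76903773] [0.11944088 0.19415641 0.19091367]
[-0.0021, 0.0044, -0.0012, 0.0048, -0.0021, 0.0051]
[1.1  1.05 1.   0.95 0.9  0.85 0.8  0.75 0.7  0.65 0.6  0.55] [ 5.0000000e-01  4.5000000e-01  4.0000000e-01  3.5000000e-01
  3.0000000e-01  2.5000000e-01  2.0000000e-01  1.5000000e-01
  1.0000000e-01  5.0000000e-02 -4.4408921e-16]
[[-0.0051, 0.0024], [-0.0164, 0.0081], [-0.0274, 0.0144], [-0.0381, 0.0213], [-0.0484, 0.0287], [-0.0584, 0.0366], [-0.068, 0.0449], [-0.0771, 0.0538], [-0.0857, 0.0631], [-0.0939, 0.0728], [-0.1016, 0.0829], [-0.1088, 0.0934]]
[[-0.0066, 0.0108], [-0.0127, 0.022], [-0.0183, 0.0334], [-0.0232, 0.0451], [-0.0276, 0.057], [-0.0314, 0.0692], [-0.0345, 0.0815], [-0.037, 0.0939], [-0.0389, 0.1065], [-0.0402, 0.1191], [-0.0409, 0.1318]]
```

Call:
servo_tool --commands '[0,0.004,0,0.005,-0.002,0.003,0.6,0,0.004,0,0.005,-0.002,0.005,0.5,0,0.004,0,0.005,-0.002,0.005,0.3,0,0.004,0,0.005,-0.002,0.005,0.1,0,0.004,0,0.005,-0.002,0.005,0,0,0.004,0,0.005,-0.002,0.005,0,0,0.004,0,0.005,-0.002,0.005,0]'

```text
clock: 24.88
tool_pos: [0.6112, 0.0598, 0.3167]
ee_rot: [-180.0, -0.4, -0.9]
force: [0.1, 4.4, 2.9]
grip_width: 0.269
grasp_force: 58.8
```

Call:
servo_tool --commands '[0,0,0,-0.005,0,0.0025,0,0,0,0,-0.0165,0,0.008,0,0,0,0,-0.0275,0,0.0145,0,0,0,0,-0.038,0,0.0215,0,0,0,0,-0.0485,0,0.0285,0]'

```text
clock: 25.3
tool_pos: [0.5625, 0.0604, 0.288]
ee_rot: [-180.0, -0.5, -0.9]
force: [-0.3, 4.2, 2.7]
grip_width: 0.268
grasp_force: 60.2
```

Call:
servo_tool --commands '[0,0,0,-0.01,0,0.008,0,0,0,0,-0.0195,0,0.016,0,0,0,0,-0.0285,0,0.025,0,0,0,0,-0.0375,0,0.0345,0,0,0,0,-0.0455,0,0.044,0,0,0,0,-0.053,0,0.054,0,0,0,0,-0.0605,0,0.0645,0,0,0,0,-0.067,0,0.0755,0,0,0,0,-0.073,0,0.0865,0,0,0,0,-0.0785,0,0.098,0,0,0,0,-0.0835,0,0.11,0,0,0,0,-0.088,0,0.1215,0]'

```text
clock: 26.3
tool_pos: [0.4748, 0.0615, 0.1644]
ee_rot: [180.0, -0.4, -0.9]
force: [5.5, 5.2, -1.9]
grip_width: 0.266
grasp_force: 63.0
```

Call:
servo_tool --commands '[0,0,0,-0.002,0,0.006,0,0,0,0,-0.004,0,0.012,0,0,0,0,-0.0055,0,0.018,0,0,0,0,-0.007,0,0.0245,0,0,0,0,-0.0085,0,0.031,0,0,0,0,-0.0095,0,0.037,0,0,0,0,-0.0105,0,0.043,0,0,0,0,-0.0115,0,0.0495,0]'

```text
clock: 26.97
tool_pos: [0.4621, 0.0617, 0.1142]
ee_rot: [180.0, -0.1, -0.9]
force: [-4.8, 4.4, 0.6]
grip_width: 0.267
grasp_force: 62.3
```

Call:
servo_tool --commands '[0,0,0,-0.0005,0,0.005,0,0,0,0,-0.001,0,0.01,0,0,0,0,-0.0015,0,0.015,0,0,0,0,-0.002,0,0.019,0,0,0,0,-0.002,0,0.021,0,0,0,0,-0.002,0,0.022,0]'

```text
clock: 27.47
tool_pos: [0.4579, 0.0617, 0.091]
ee_rot: [180.0, 0.2, -0.9]
force: [-9.9, 2.9, 1.0]
grip_width: 0.269
grasp_force: 62.4
```

Call:
servo_tool --commands '[0,0,0,0,0,0.002,0,0,0,0,0,0,0.002,0]'

```text
clock: 27.63
tool_pos: [0.4579, 0.0617, 0.0895]
ee_rot: [180.0, 0.2, -0.9]
force: [-11.0, 2.4, 4.5]
grip_width: 0.272
grasp_force: 62.8
```

Call:
servo_tool --commands '[0,0,0,0,0,0.0015,0,0,0,0,0,0,0.0015,0,0,0,0,0,0,0.0015,0.3,0,0,0,0,0,0.0015,0.5,0,0,0,0,0,0.0015,0.7,0,0,0,0,0,0.0015,0.7,0,0,0,0,0,-0.01,0.7,0,0,0,0,0,-0.03,0.7,0,0,0,0,0,-0.06,0.7,0,0,0,0,0,-0.1,0.7,0,0,0,0,0,-0.13,0.7,0,0,0,0,0,-0.13,0.7]'

```text
clock: 28.63
tool_pos: [0.4657, 0.0607, 0.2284]
ee_rot: [179.9, -1.0, -0.9]
force: [1.3, 0.6, 0.9]
grip_width: 0.698
grasp_force: 0.0
```

```bash
python3 - <<'E'
from h import *
p,w=snap("wrist","w9");s,_=snap("side","s9")
q,r,o=now();print(q,r,o["force"],o["clock"])
f=w[(w[...,2]>.08)&(w[...,2]<.15)&(w[...,0]>.495)&(w[...,0]<.55)&(np.abs(w[...,1]-.06)<.12)];print("lid top near front",len(f),np.percentile(f[:,2],[5,50,95]))
cv2.imwrite("pics/c9.png",np.hstack([cv2.resize(p[:,:,::-1],(400,250)),cv2.resize(s[100:212,250:430,::-1],(400,250))]))
E
```

```text
[0.46265933 0.06102252 0.22280307] [179.91573857  -0.5579852   -0.90414665] [-0.0011144  -0.10458628 -0.46092401] 28.7333
lid top near front 24254 [0.10147867 0.10342138 0.10522347]
```

View pics/c9.png

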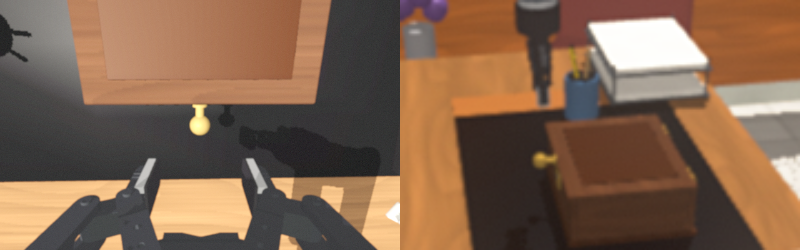

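The lid is fully shut: its top reads 103 mm, as it did at the start. The hand is clear of everything.

```bash
python3 -c "
from rig import env
print(env.finish_job())"
```

```text
the job is handed in; nothing more can be done
None
```

The stapler is in the front bay, the stay was broken with the lid still up, the lid is lowered fully shut, and I handed the job in after about 29 s of robot time; no verdict came back.

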